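Dress the counter display of a stationery shop

ROBOT

A 6-joint arm with a two-finger parallel gripper is mounted at the origin on the work surface. World frame = base frame: x ahead of the robot, y to its left, z up, the work surface at z = 0. Lengths are in m, angles in rad, forces in N, time in s.
With the tool pointing down it reaches from about 0.375 to 0.9 m from the base axis. Payload 3.1 kg.
Tool frame: the origin (TCP) lies at the very end of the fingers, on their centre line; the grasp point (between the pads) lies 19 mm behind it; z points along the fingers, y is the direction in which the jaws open and shut (so a half turn about z gives the same grasp; the last joint's range is limited). The gripper opens to 87 mm and grips with 3 to 60 N. Pads are 19 mm wide; open, the fingers measure 117 mm over their backs; the gripper's body (75 mm by 190 mm) begins 51 mm behind the grasp point.
Start: joints at [0.961, 0.527, 1.433, -0, 1.181, -0.178], TCP at [0.262, 0.568, 0.223] pointing down, gripper open.
Joint ranges: [-3.08, 3.08], [-0.75, 2.2], [0.22, 2.44], [-1.43, 4.57], [0, 2.65], [-2.85, 2.85]. Speed limits (rad/s): [2.79, 2.79, 3.14, 3.14, 3.14, 3.14].

INTERFACE

Orientations are given as a unit quaternion [x, y, z, w].
In Python, from rig import robot, optics gives the robot as it stands.
- The arm moves only by the shell command python3 -m inch 'ROWS' [FORCE]. ROWS is JSON, a list of rows, each an object of numbers: "ax", "ay", "az": the turn, a rotation vector about the tool's x, y, z in rad; "dx", "dy", "dz": the shift along the tool's x, y, z in mm; "gripper": the opening in per cent of the stroke, from 0 (shut) to 100 (fully open). In form: [{"ax": .., "ay": .., "az": .., "dx": .., "dy": .., "dz": .., "gripper": ..}, ...]. A call has 1 to 8 rows; each row shifts and turns the commanded pose from where the row before left it, along the tool's axes as they then stand; what a row does not reach is not made up. A row lasts 1/10 s, in which the tool goes at most 50 mm and 8.59 degrees, less where a joint would pass 70% of its speed; a pose out of reach is approached as far as the arm can. A call with a gripper value outside its range is refused whole. The fingers move at their own pace and stop on an object; FORCE is the grip in N (left out, the last holds). Time passes only in rows, so rows that do not move let the fingers close. It gives the time, the measured TCP pose, the force and the opening at its end, in the units of the state.
- robot.get_obs(): the state, without advancing time (a new reading comes with each control period).
- optics.camera(name): name is "scene" or "top"; returns a dict with "img" (384x512x3 uint8, red, green, blue), "depth" (384x512 float32, m along the optical axis (not along the pixel's ray), 0 where there is no reading), "camera_matrix" (3x3 intrinsics, pixels), "position" and "attitude" of the camera in the world. Camera axes: x right, y up, looking along -z (the intrinsics and any distortion apply to the point x, -y, -z); pixel columns grow to the right and rows downward; lengths in m; the calibration is good to about 2 mm. A picture is of the moment at which its call begins.
- robot.hand_in(): hands the job in, once; it reports no verdict.
The state is a dict: "time": time; "q": joint angles; "joint_velocities": joint speeds; "joint_torque": joint torques, N m; "position": TCP position; "tool_rot": TCP orientation; "ft_force": force on the tool from outside, world axes, zero at the start; "moment": the same for the moment, N m; "grip_width": finger opening in m.
Only numpy, scipy, OpenCV 4.12 (cv2) and the standard library are available. Lean on these libraries where they do the work, as an engineer would, in place of code of your own. Each camera call takes 0.05 s, during which the arm holds its last target.

TASK

Dress the display around the black riser: put the large note block squarely on the middle of the riser and the small note block squarely on the middle of the large one, stand the glue stick upright midway between the riser and the pen pot, and lay the eraser flat midway between the riser and the tape dispenser, both in line with the riser's middle. Lay the highlighter flat in front of the riser (the robot's side), centred on its front edge and parallel to it (either end left), leaving a gap of about 30 mm. Leave the stapler and the calculator alone.

Things in the scene. Friction and masses are not known exactly. Their poses are not given: they have to be found in the camera images.
- riser: Fixed display riser, a black slab 100 (its x) by 130 (its y) by 25 mm high with a white ticket strip on its front. Origin: centre of its underside, on the counter. Its -x side is the front, towards the robot (turned up to 13 degrees), its +y the left end seen from the robot. Its place and yaw change.
- pen_pot: Fixed round clear pot, 80 mm across, 95 mm high, with coloured pens standing up in it to about 148 mm. Origin: centre of its underside, on the counter. It stands off one end of the riser, left or right, 200 to 230 mm from the riser's centre; which end changes.
- tape_dispenser: Fixed black desk tape dispenser, 140 (its x) by 56 (its y) by 68 mm high, the roll on top. Origin: centre of its underside, on the counter. It stands off the other end of the riser, 200 to 230 mm from the riser's centre, its long side within about 20 degrees of the riser's x.
- large_notes: Loose large block of note paper, 70 (its x) by 60 (its y) by 30 mm high, about 100 g, lying flat. Origin: centre of its underside.
- small_notes: Loose small block of note paper, 50 (its x) by 38 (its y) by 22 mm high, about 35 g, lying flat. Origin: centre of its underside.
- glue_stick: Loose round white glue stick standing upright, 95 mm high; foot and cap 30 mm across, grey-labelled barrel 27 mm across from 13 to 62 mm up; about 40 g. Origin: centre of its underside, z up.
- eraser: Loose white eraser in a cardboard sleeve, lying flat, 60 (its x) by 22 (its y) by 14 mm high, about 30 g. Origin: centre of its underside.
- highlighter: Loose flat highlighter pen lying down, 115 long (its x) by 26 wide (its y) by 16 mm high, white barrel to +x, black cap (24 wide, 37 long) to -x with a thin clip on top; about 25 g. Origin: middle of its length and width, on its underside.
- stapler: Loose bystander: black stapler, 130 (its x) by 34 by 52 mm high, at the right edge of the work area. Not to be moved. Origin: centre of its underside.
- calculator: Loose bystander: grey desk calculator, 140 (its x) by 76 by 19 mm high, at the left edge of the work area. Not to be moved. Origin: centre of its underside.
Things that resemble listed ones, but are neither listed nor needed, are in the scene too. What is shaped like the glue_stick but orange, pink or yellow is not meant.

How it is judged:
At the end, for the whole second after the job is handed in: Large block on riser (13 mm), small on large (11 mm), both square to 0.2 rad; glue upright and eraser flat midway to pot and dispenser (about 15 mm, 25 mm off line); highlighter flat, centre 68-120 mm before riser centre, 20 mm sideways, 0.2 rad; all at rest, released (x of large_notes in the frame of riser between -0.013 and 0.013 m and y of large_notes in the frame of riser between -0.013 and 0.013 m and z of large_notes in the frame of riser between 0.021 and 0.029 m and (angle between the x axis of large_notes and the x axis of riser, either way round below 0.2 rad or angle between the x axis of large_notes and the y axis of riser, either way round below 0.2 rad) and x of small_notes in the frame of large_notes between -0.011 and 0.011 m and y of small_notes in the frame of large_notes between -0.011 and 0.011 m and z of small_notes in the frame of large_notes between 0.026 and 0.034 m and (angle between the x axis of small_notes and the x axis of large_notes, either way round below 0.2 rad or angle between the x axis of small_notes and the y axis of large_notes, either way round below 0.2 rad) and x of glue_stick in the frame of riser between -0.025 and 0.025 m and (y of glue_stick in the frame of riser between 0.093 and 0.15 m or y of glue_stick in the frame of riser between -0.15 and -0.093 m) and horizontal distance between glue_stick and pen_pot between 0.072 and 0.137 m and x of eraser in the frame of riser between -0.025 and 0.025 m and (y of eraser in the frame of riser between 0.093 and 0.15 m or y of eraser in the frame of riser between -0.15 and -0.093 m) and horizontal distance between eraser and tape_dispenser between 0.062 and 0.137 m and x of highlighter in the frame of riser between -0.12 and -0.068 m and y of highlighter in the frame of riser between -0.02 and 0.02 m and angle between the x axis of highlighter and the y axis of riser, either way round below 0.2 rad and height (world z) of glue_stick between -0.004 and 0.004 m and height (world z) of eraser between -0.004 and 0.004 m and height (world z) of highlighter between -0.004 and 0.004 m and angle between each of large_notes, small_notes, glue_stick, eraser, highlighter's own z axis and vertical below 0.12 rad and linear speed of each of large_notes, small_notes, glue_stick, eraser, highlighter below 0.02 m/s); the robot touches nothing.
It fails at once if the stapler is moved by more than 15 mm (distance of stapler from where it was at the start of the episode above 0.015 m).
It fails at once if the calculator is moved by more than 15 mm (distance of calculator from where it was at the start of the episode above 0.015 m).
It also fails if it takes over 131 s, if anything falls off the work surface, if the arm or the gripper's body presses on something with over 40 N, if the wrist force passes 120 N, or if a joint passes its speed limit or range.

## Working session

There is one attempt and no reset: what is moved stays moved. The work goes in short steps, Python scripts to look and compute and a shell command to move; the robot and the scene stay as the last step left them, time stands still between calls to the robot, and variables do not carry over. Pictures are saved under pics/ and viewed, and the job is handed in when it is done.

```bash
ls; mkdir -p pics; python3 - <<'E'
from rig import robot, optics
import cv2,numpy as np
for n in ("top","scene"):
    c=optics.camera(n); np.savez('pics/'+n+'0.npz',**c)
    cv2.imwrite(f'pics/{n}0.png',cv2.resize(c['img'][:,:,::-1],None,fx=1.5,fy=1.5,interpolation=cv2.INTER_CUBIC))
    print(n,c['camera_matrix'],c['position'],c['attitude'])
print(robot.get_obs())
E
```

```text
pics
top [[411.40875707   0.         247.37688957]
 [  0.         411.40875707 185.01782635]
 [  0.           0.           1.        ]] [ 0.24512215 -0.01261781  1.23069296] [ 0.08207817 -0.07524128 -0.66392682  0.73946136]
scene [[461.83737001   0.         247.85659823]
 [  0.         461.83737001 188.58245975]
 [  0.           0.           1.        ]] [ 1.2891795  -0.70071343  0.87170347] [0.39813647 0.17755182 0.35045173 0.82894287]
{'time': 0.1, 'q': array([ 9.60516242e-01,  5.28361267e-01,  1.43379078e+00, -2.41721353e-05,
        1.18140052e+00, -1.78527014e-01]), 'joint_velocities': array([ 0.0010635 , -0.00134701, -0.00366727,  0.00229653, -0.00080546,
        0.00027298]), 'joint_torque': array([ 6.28204202e-05, -4.40986633e+01, -1.77150357e+01,  6.35298388e-02,
        5.34598588e-02, -6.68914140e-05]), 'position': array([0.26114484, 0.56709092, 0.22167154]), 'tool_rot': array([ 2.14199105e-01,  9.76789528e-01, -9.09017562e-04, -3.66237681e-04]), 'ft_force': array([-0.44888152, -0.09718764,  0.78594438]), 'moment': array([ 0.00871462,  0.0497941 , -0.00517176]), 'grip_width': 0.0870935700233369}
```

View pics/top0.png

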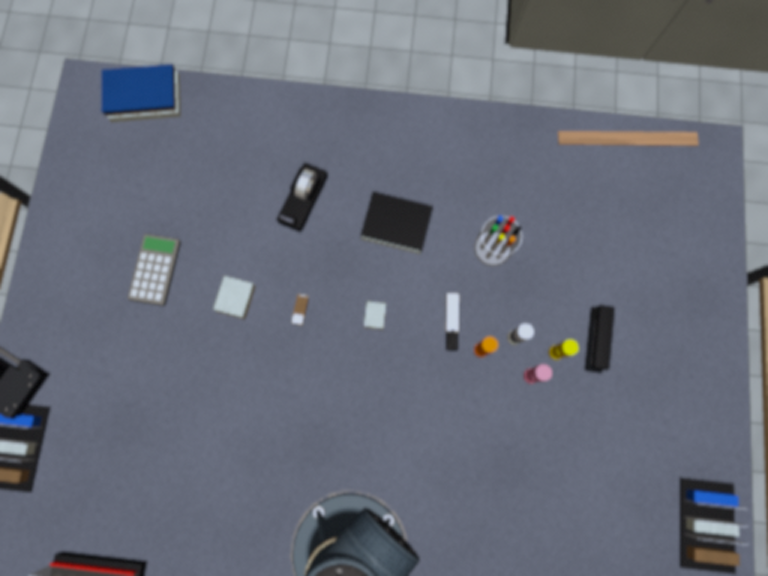

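View pics/scene0.png

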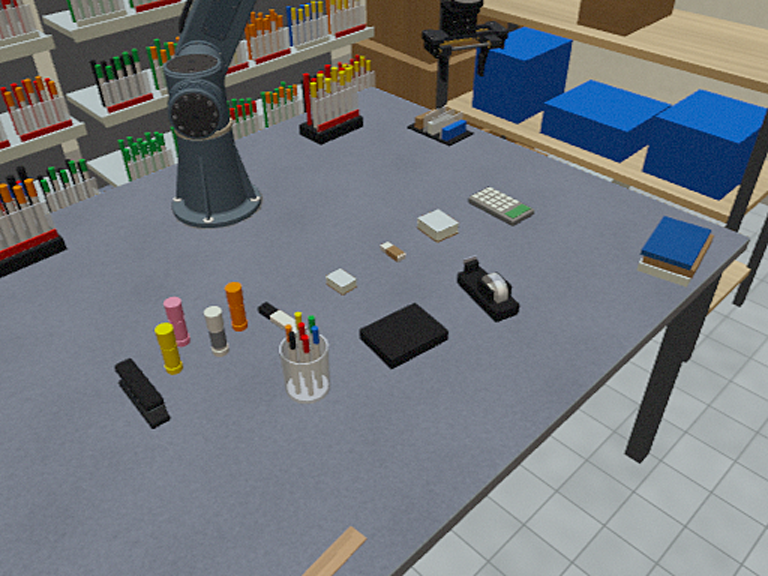

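The top view shows these things (1.5x pixels):
- **Glue stick candidates:** white (523,332), orange (488,346), yellow (568,348) and pink (541,373). I choose the white one.
- **Notes:** large (234,297), small (375,315).
- **Eraser:** (300,309).
- **Highlighter:** (452,321).
- **Riser:** (397,221).
- **Tape dispenser:** (302,197), to the left.
- **Pen pot:** (499,240), to the right.

The blue and white book stack (140,92) is not needed.

```bash
cat > h.py <<'E'
import numpy as np, cv2
from scipy.spatial.transform import Rotation as R
def cloud(c):
    K=c['camera_matrix'];d=c['depth'];v,u=np.mgrid[:d.shape[0],:d.shape[1]]
    p=np.stack([(u-K[0,2])/K[0,0]*d,-(v-K[1,2])/K[1,1]*d,-d],-1)
    return p@R.from_quat(c['attitude']).as_matrix().T+c['position']
def atz(c,uv,z):
    K=c['camera_matrix'];uv=np.atleast_2d(uv).astype(float)
    r=np.stack([(uv[:,0]-K[0,2])/K[0,0],-(uv[:,1]-K[1,2])/K[1,1],-np.ones(len(uv))],-1)@R.from_quat(c['attitude']).as_matrix().T
    return (c['position']+r*((z-c['position'][2])/r[:,2])[:,None])[:,:2]
def ortho(c,z,x0,x1,y0,y1,s):
    # image with rows = -x (far at top), cols = -y (left at left); s m/px
    xs=np.arange(x1,x0,-s);ys=np.arange(y1,y0,-s)
    X,Y=np.meshgrid(xs,ys,indexing='ij')
    p=np.stack([X,Y,np.full_like(X,z)],-1)-c['position']
    q=p@R.from_quat(c['attitude']).as_matrix();K=c['camera_matrix']
    u=K[0,0]*q[...,0]/-q[...,2]+K[0,2];v=-K[1,1]*q[...,1]/-q[...,2]+K[1,2]
    return cv2.remap(c['img'],u.astype(np.float32),v.astype(np.float32),cv2.INTER_CUBIC)
E
python3 - <<'E'
import numpy as np,cv2
from h import *
for n in("top","scene"):
    c=dict(np.load(f'pics/{n}0.npz'));P=cloud(c);c['P']=P
    print(n,[np.round(P[int(v),int(u)],3) for u,v in ([(250,270),(265,147),(156,198),(250,210),(200,204),(302,203)] if n=='top' else [(250,270),(270,224),(290,150),(226,188),(262,168)])])
    m=((P[...,2]>0.008)&(P[...,0]>0.3)&(P[...,0]<.85)&(abs(P[...,1])<.6)&(c['depth']>0)).astype(np.uint8)
    k,l,st,ce=cv2.connectedComponentsWithStats(m)
    for i in range(1,k):
        if st[i,4]<40: continue
        q=P[l==i]; zt=np.percentile(q[:,2],90)
        r=cv2.minAreaRect((q[:,:2]*1000).astype(np.float32))
        print(n,np.round(ce[i]),st[i,4],'zt %.3f'%zt,np.round(r[0],0),np.round(r[1],0),round(r[2],1))
    img=ortho(c,0.0,0.3,0.75,-.45,.35,.001)
    cv2.imwrite(f'pics/{n}_ortho.png',img[:,:,::-1])
E
```

```text
top [array([ 0.27 , -0.02 ,  0.001]), array([ 0.643, -0.027,  0.022]), array([0.448, 0.279, 0.031]), array([ 0.442, -0.002,  0.027]), array([0.447, 0.149, 0.013]), array([ 0.483, -0.155,  0.012])]
top [94. 71.] 681 zt 0.054 [838. 535.] [ 44. 140.] 11.5
top [201. 131.] 845 zt 0.061 [674. 174.] [ 57. 141.] 73.4
top [264. 148.] 1388 zt 0.028 [641. -24.] [130. 105.] 81.1
top [332. 160.] 718 zt 0.138 [ 610. -226.] [79. 78.] 19.5
top [102. 180.] 1146 zt 0.022 [490. 454.] [ 78. 141.] 86.4
top [156. 198.] 515 zt 0.032 [448. 282.] [61. 70.] 81.2
top [200. 206.] 153 zt 0.017 [440. 149.] [23. 60.] 84.5
top [301. 215.] 324 zt 0.019 [ 448. -155.] [113.  25.] 4.4
top [250. 210.] 219 zt 0.025 [443.  -1.] [38. 51.] 89.1
top [400. 226.] 693 zt 0.054 [ 443. -443.] [ 35. 127.] 85.5
top [347. 223.] 166 zt 0.097 [ 430. -282.] [29. 28.] 63.4
top [324. 231.] 146 zt 0.097 [ 399. -217.] [28. 28.] 8.4
top [376. 233.] 186 zt 0.097 [ 409. -365.] [30. 29.] 53.0
top [359. 249.] 174 zt 0.097 [ 358. -318.] [29. 28.] 19.1
scene [array([ 0.724, -0.171,  0.003]), array([ 0.661, -0.035,  0.027]), array([0.46 , 0.266, 0.029]), array([ 0.456, -0.011,  0.023]), array([0.452, 0.145, 0.014])]
scene [334. 137.] 546 zt 0.022 [491. 455.] [ 83. 145.] 86.3
scene [291. 149.] 351 zt 0.032 [451. 282.] [65. 76.] 80.9
scene [437. 160.] 297 zt 0.054 [841. 534.] [ 42. 138.] 11.2
scene [261. 167.] 105 zt 0.017 [441. 149.] [29. 60.] 84.2
scene [325. 193.] 941 zt 0.058 [676. 176.] [ 59. 148.] 71.9
scene [227. 186.] 196 zt 0.024 [446.  -1.] [41. 52.] 85.9
scene [157. 203.] 312 zt 0.096 [ 401. -217.] [29. 34.] 83.1
scene [114. 222.] 676 zt 0.095 [ 386. -340.] [ 30. 103.] 48.0
scene [200. 236.] 1694 zt 0.133 [ 526. -186.] [ 79. 275.] 65.4
scene [268. 222.] 1439 zt 0.027 [644. -24.] [135. 104.] 81.9
scene [143. 219.] 339 zt 0.095 [ 434. -282.] [29. 30.] 52.8
scene [ 94. 261.] 778 zt 0.054 [ 446. -443.] [ 34. 133.] 86.8
```

Each sensed footprint matches its listed size, and the riser sits at (0.642, -0.024) with yaw about -8.8°. One close crop will confirm the glue stick choice and the angles, and then I'll write a helper that converts targets into tool axes.

```bash
cat > go.py <<'E'
import sys,numpy as np
from rig import robot
from scipy.spatial.transform import Rotation as R
# target x y z(mm) jaw angle deg -> needed turn, then shift in tool axes AFTER that turn and BEFORE it
o=robot.get_obs();x,y,z,t=map(float,sys.argv[1:5])
Rm=R.from_quat(o['tool_rot']);M=Rm.as_matrix()
th=np.degrees(np.arctan2(M[1,1],M[0,1]));a=np.radians(t)
Y=np.array([np.cos(a),np.sin(a),0]);Z=np.array([0,0,-1.]);X=np.cross(Y,Z)
T=np.stack([X,Y,Z],1);d=np.array([x,y,z])-o['position']*1000
print('t %.1f pos'%o['time'],np.round(o['position']*1000,1),'jaw %.1f'%th,'w %.1f'%(o['grip_width']*1000),'F',np.round(o['ft_force'],1))
print('turn',np.round((Rm.inv()*R.from_matrix(T)).as_rotvec(),3),'shift now',np.round(M.T@d,1),'shift after turn',np.round(T.T@d,1))
E
python3 - <<'E'
import numpy as np,cv2
a=cv2.imread('pics/top_ortho.png');b=cv2.imread('pics/scene_ortho.png')
print(a.shape)
c=dict(np.load('pics/top0.npz'))['img'][120:260,135:415,::-1]
cv2.imwrite('pics/crop.png',cv2.resize(c,None,fx=2.8,fy=2.8,interpolation=cv2.INTER_CUBIC))
E
python3 go.py 449 282 80 81.2
```

```text
(450, 800, 3)
t 0.1 pos [261.1 567.1 221.7] jaw 65.3 w 87.1 F [-0.4 -0.1  0.8]
turn [-0.002 -0.001 -0.278] shift now [-290.  -180.   141.9] shift after turn [-229.3 -253.   141.7]
```

View pics/crop.png

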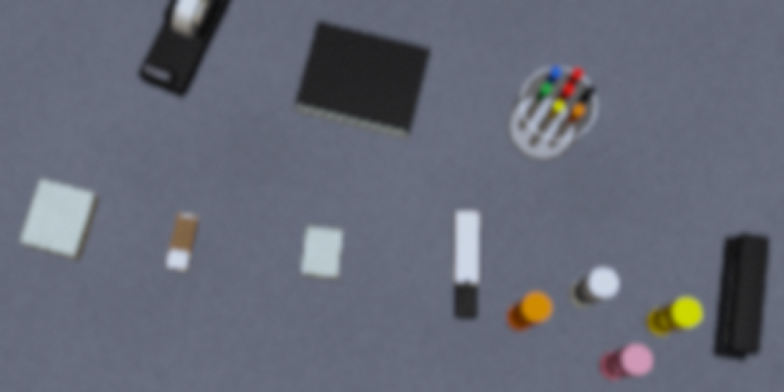

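View pics/top_ortho.png

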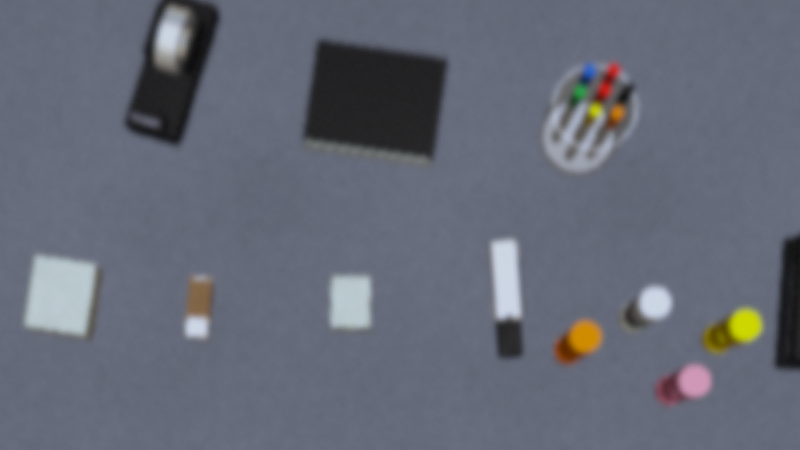

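The crop confirms the white-capped stick at crop pixel (602,283). Angles hold: the large block is about -8.7°, already parallel to the riser. First move: go above the large block.

```bash
python3 -m inch '[{"az":-0.139,"dz":0,"gripper":100},{"az":-0.139},{"dx":-32,"dy":-36,"dz":15},{"dx":-32,"dy":-36,"dz":15},{"dx":-32,"dy":-36,"dz":15},{"dx":-32,"dy":-36,"dz":15},{"dx":-32,"dy":-36,"dz":15},{"dx":-32,"dy":-36,"dz":15}]' 40; python3 go.py 449.5 282 50 81.2
```

```text
t 0.1 pos [261.1 567.1 221.7] jaw 65.3 w 87.1 F [-0.4 -0.1  0.8]
turn [-0.002 -0.001 -0.278] shift now [-290.4 -179.8  171.9] shift after turn [-229.8 -252.9  171.7]invalid input
```

```bash
python3 -m inch '[{"ax":0,"ay":0,"az":-0.139,"dx":0,"dy":0,"dz":0,"gripper":100},{"ax":0,"ay":0,"az":-0.139,"dx":0,"dy":0,"dz":0,"gripper":100},{"ax":0,"ay":0,"az":0,"dx":-32,"dy":-36,"dz":15,"gripper":100},{"ax":0,"ay":0,"az":0,"dx":-32,"dy":-36,"dz":15,"gripper":100},{"ax":0,"ay":0,"az":0,"dx":-32,"dy":-36,"dz":15,"gripper":100},{"ax":0,"ay":0,"az":0,"dx":-32,"dy":-36,"dz":15,"gripper":100},{"ax":0,"ay":0,"az":0,"dx":-32,"dy":-36,"dz":15,"gripper":100},{"ax":0,"ay":0,"az":0,"dx":-32,"dy":-36,"dz":15,"gripper":100}]' 40; python3 go.py 449.5 282 50 81.2
```

```text
time: 0.9
position: [0.4173, 0.3253, 0.1327]
tool_rot: [0.077, 0.997, -0.0, -0.0]
ft_force: [0.3, 0.2, 0.3]
grip_width: 0.0872
t 0.9 pos [417.3 325.3 132.7] jaw 81.2 w 87.2 F [0.3 0.2 0.3]
turn [-0. -0.  0.] shift now [-38.4 -37.8  82.7] shift after turn [-38.4 -37.8  82.7]
```

```bash
python3 -m inch '[{"ax":0,"ay":0,"az":0,"dx":-38.4,"dy":-38,"dz":0,"gripper":100},{"ax":0,"ay":0,"az":0,"dx":0,"dy":0,"dz":40,"gripper":100},{"ax":0,"ay":0,"az":0,"dx":0,"dy":0,"dz":40,"gripper":100},{"ax":0,"ay":0,"az":0,"dx":0,"dy":0,"dz":0,"gripper":100}]'; python3 go.py 449.5 282 7 81.2
python3 - <<'E'
from rig import robot, optics
import cv2,numpy as np
c=optics.camera("scene")
cv2.imwrite('pics/s1.png',cv2.resize(c['img'][40:240,180:440,::-1],None,fx=3,fy=3,interpolation=cv2.INTER_CUBIC))
E
```

```text
time: 1.3
position: [0.4429, 0.2844, 0.0486]
tool_rot: [0.078, 0.997, -0.003, -0.006]
ft_force: [-0.7, -0.7, -0.3]
grip_width: 0.0869
t 1.3 pos [442.9 284.4  48.6] jaw 81.1 w 86.9 F [-0.7 -0.7 -0.3]
turn [-0.006 -0.011 -0.002] shift now [-7.3 -1.1 41.6] shift after turn [-6.9 -1.4 41.6]
```

View pics/s1.png

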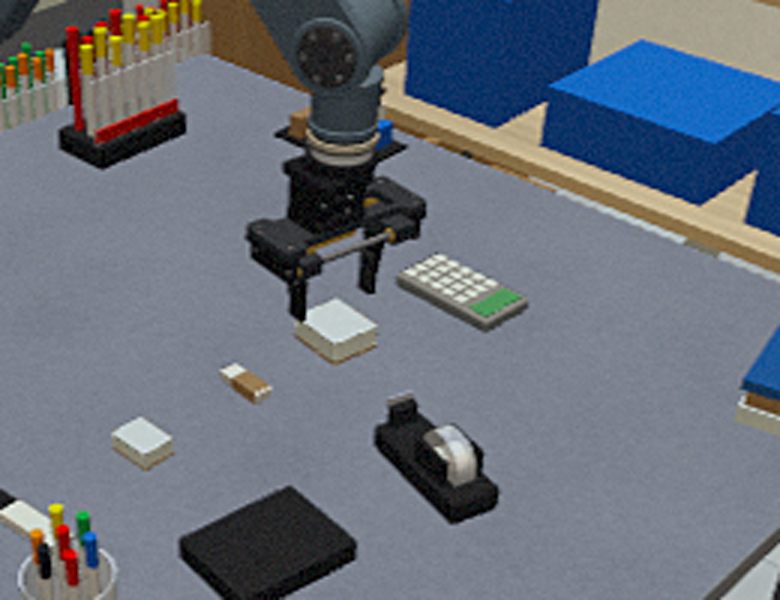

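The jaws straddle the large block at (337,328); one row was clipped, so I'll correct and descend.

```bash
python3 go.py 449.5 282 7 81.2; python3 -m inch '[{"ax":0,"ay":0,"az":0,"dx":-4.5,"dy":-1.5,"dz":0,"gripper":100},{"ax":0,"ay":0,"az":0,"dx":0,"dy":0,"dz":21,"gripper":100},{"ax":0,"ay":0,"az":0,"dx":0,"dy":0,"dz":20,"gripper":100},{"ax":0,"ay":0,"az":0,"dx":0,"dy":0,"dz":0,"gripper":100}]'; python3 go.py 449.5 282 7 81.2
```

```text
t 1.4 pos [444.3 285.5  51.1] jaw 81.2 w 87.4 F [ 0.2  0.1 -0.2]
turn [-0.004 -0.006 -0.001] shift now [-5.9 -2.5 44. ] shift after turn [-5.6 -2.7 44.1]
time: 1.75
position: [0.451, 0.285, 0.013]
tool_rot: [0.076, 0.997, 0.0, 0.0]
ft_force: [-0.0, 0.2, -0.4]
grip_width: 0.0872
t 1.8 pos [451. 285.  13.] jaw 81.2 w 87.2 F [-0.   0.2 -0.4]
turn [0.    0.001 0.001] shift now [ 1.  -3.2  6. ] shift after turn [ 1.  -3.2  6. ]
```

```bash
python3 -m inch '[{"ax":0,"ay":0,"az":0,"dx":1,"dy":-3,"dz":6,"gripper":100},{"ax":0,"ay":0,"az":0,"dx":0,"dy":0,"dz":0,"gripper":60},{"ax":0,"ay":0,"az":0,"dx":0,"dy":0,"dz":0,"gripper":40},{"ax":0,"ay":0,"az":0,"dx":0,"dy":0,"dz":0,"gripper":40},{"ax":0,"ay":0,"az":0,"dx":0,"dy":0,"dz":0,"gripper":40},{"ax":0,"ay":0,"az":0,"dx":0,"dy":0,"dz":0,"gripper":40}]' 25; python3 go.py 642 -24 90 81.5
```

```text
time: 2.35
position: [0.4497, 0.282, 0.0068]
tool_rot: [0.077, 0.997, 0.0, 0.0]
ft_force: [1.4, 0.6, 2.1]
grip_width: 0.0599
t 2.4 pos [449.7 282.    6.8] jaw 81.2 w 59.9 F [1.4 0.6 2.1]
turn [ 0.001  0.001 -0.005] shift now [-237.  -272.8  -83.2] shift after turn [-235.4 -274.2  -83.2]
```

```bash
python3 -m inch '[{"ax":0,"ay":0,"az":0,"dx":0,"dy":0,"dz":-40,"gripper":40},{"ax":0,"ay":0,"az":0,"dx":0,"dy":0,"dz":-43,"gripper":40},{"ax":0,"ay":0,"az":0,"dx":-26,"dy":-30,"dz":0,"gripper":40},{"ax":0,"ay":0,"az":0,"dx":-26,"dy":-30,"dz":0,"gripper":40},{"ax":0,"ay":0,"az":0,"dx":-26,"dy":-30,"dz":0,"gripper":40},{"ax":0,"ay":0,"az":0,"dx":-26,"dy":-30,"dz":0,"gripper":40},{"ax":0,"ay":0,"az":0,"dx":-26,"dy":-30,"dz":0,"gripper":40},{"ax":0,"ay":0,"az":0,"dx":-26,"dy":-30,"dz":0,"gripper":40}]';  python3 go.py 642 -24 90 81.5
```

```text
time: 3.15
position: [0.5762, 0.0785, 0.0891]
tool_rot: [0.077, 0.997, 0.0, -0.0]
ft_force: [0.6, 0.8, -1.2]
grip_width: 0.0598
t 3.1 pos [576.2  78.5  89.1] jaw 81.2 w 59.8 F [ 0.6  0.8 -1.2]
turn [-0.    -0.001 -0.006] shift now [-80.8 -91.2  -0.9] shift after turn [-80.3 -91.6  -0.9]
```

```bash
python3 -m inch '[{"ax":0,"ay":0,"az":0,"dx":-27,"dy":-31,"dz":0,"gripper":40},{"ax":0,"ay":0,"az":0,"dx":-27,"dy":-30,"dz":0,"gripper":40},{"ax":0,"ay":0,"az":0,"dx":-26,"dy":-30,"dz":0,"gripper":40},{"ax":0,"ay":0,"az":0,"dx":0,"dy":0,"dz":0,"gripper":40},{"ax":0,"ay":0,"az":0,"dx":0,"dy":0,"dz":0,"gripper":40}]';  python3 go.py 642 -24 45 81.5
python3 - <<'E'
from rig import robot, optics
import cv2,numpy as np
c=optics.camera("scene");np.savez('pics/sc2.npz',**c)
cv2.imwrite('pics/s2.png',cv2.resize(c['img'][90:290,140:400,::-1],None,fx=3,fy=3,interpolation=cv2.INTER_CUBIC))
E
```

```text
time: 3.65
position: [0.6405, -0.023, 0.0887]
tool_rot: [0.078, 0.997, 0.0, -0.001]
ft_force: [-0.2, 0.4, -0.9]
grip_width: 0.0598
t 3.6 pos [640.5 -23.   88.7] jaw 81.1 w 59.8 F [-0.2  0.4 -0.9]
turn [ 0.    -0.002 -0.008] shift now [-1.7 -0.8 43.7] shift after turn [-1.6 -0.8 43.7]
```

View pics/s2.png

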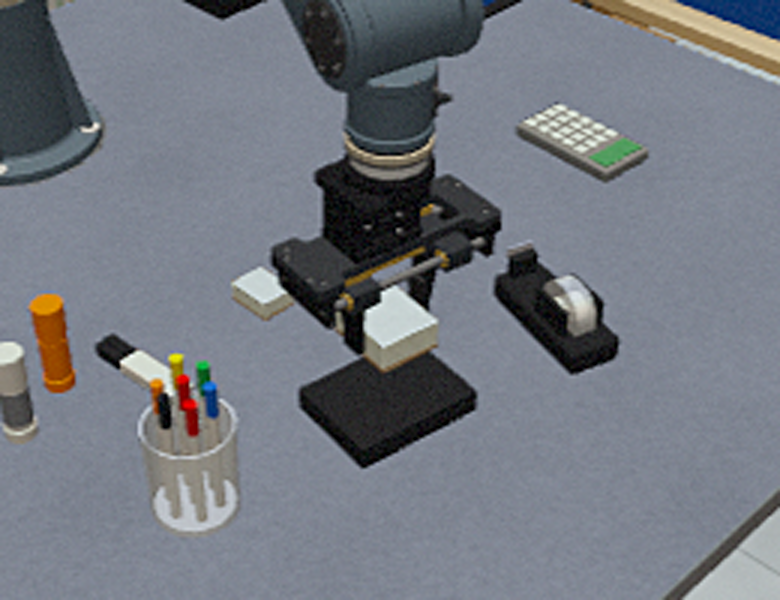

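The block is held level above the riser, whose centre is at (388,408). Lower it to the riser top.

```bash
python3 -m inch '[{"ax":0,"ay":0,"az":-0.006,"dx":-1.5,"dy":-0.5,"dz":20,"gripper":40},{"ax":0,"ay":0,"az":0,"dx":0,"dy":0,"dz":20,"gripper":40},{"ax":0,"ay":0,"az":0,"dx":0,"dy":0,"dz":10,"gripper":40},{"ax":0,"ay":0,"az":0,"dx":0,"dy":0,"dz":5,"gripper":40},{"ax":0,"ay":0,"az":0,"dx":0,"dy":0,"dz":0,"gripper":40},{"ax":0,"ay":0,"az":0,"dx":0,"dy":0,"dz":0,"gripper":40}]';  python3 go.py 642 -24 32 81.5
```

```text
time: 4.3
position: [0.6427, -0.0226, 0.035]
tool_rot: [0.074, 0.997, -0.0, 0.0]
ft_force: [0.2, 0.0, -1.3]
grip_width: 0.0597
t 4.3 pos [642.7 -22.6  35. ] jaw 81.6 w 59.7 F [ 0.2  0.  -1.3]
turn [-0.     0.001  0.001] shift now [ 0.5 -1.5  3. ] shift after turn [ 0.5 -1.5  3. ]
```

```bash
python3 -m inch '[{"ax":0,"ay":0,"az":0,"dx":0,"dy":-1.5,"dz":1.5,"gripper":40},{"ax":0,"ay":0,"az":0,"dx":0,"dy":0,"dz":1,"gripper":40},{"ax":0,"ay":0,"az":0,"dx":0,"dy":0,"dz":0,"gripper":40},{"ax":0,"ay":0,"az":0,"dx":0,"dy":0,"dz":0,"gripper":75},{"ax":0,"ay":0,"az":0,"dx":0,"dy":0,"dz":0,"gripper":95},{"ax":0,"ay":0,"az":0,"dx":0,"dy":0,"dz":0,"gripper":95},{"ax":0,"ay":0,"az":0,"dx":0,"dy":0,"dz":-20,"gripper":95},{"ax":0,"ay":0,"az":0,"dx":0,"dy":0,"dz":-40,"gripper":95}]';  python3 go.py 447 -155 100 94
```

```text
time: 5.1
position: [0.6394, -0.0239, 0.0892]
tool_rot: [0.074, 0.997, 0.001, -0.004]
ft_force: [1.1, -0.3, 0.4]
grip_width: 0.0814
t 5.1 pos [639.4 -23.9  89.2] jaw 81.5 w 81.4 F [ 1.1 -0.3  0.4]
turn [ 0.001 -0.008 -0.218] shift now [ 171.  -158.    -9.5] shift after turn [ 201.1 -117.3  -10.8]
```

```bash
python3 -m inch '[{"ax":0,"ay":0,"az":-0.109,"dx":0,"dy":0,"dz":-10,"gripper":70},{"ax":0,"ay":0,"az":-0.109,"dx":0,"dy":0,"dz":0,"gripper":70},{"ax":0,"ay":0,"az":0,"dx":33.5,"dy":-19.5,"dz":0,"gripper":70},{"ax":0,"ay":0,"az":0,"dx":33.5,"dy":-19.5,"dz":0,"gripper":70},{"ax":0,"ay":0,"az":0,"dx":33.5,"dy":-19.5,"dz":0,"gripper":70},{"ax":0,"ay":0,"az":0,"dx":33.5,"dy":-19.5,"dz":0,"gripper":70},{"ax":0,"ay":0,"az":0,"dx":33.5,"dy":-19.5,"dz":0,"gripper":70},{"ax":0,"ay":0,"az":0,"dx":33.5,"dy":-19.5,"dz":0,"gripper":70}]';  python3 go.py 447 -155 50 94
python3 - <<'E'
from rig import robot, optics
import cv2,numpy as np
from h import *
c=optics.camera("scene");np.savez('pics/sc3.npz',**c)
cv2.imwrite('pics/s3.png',cv2.resize(c['img'][90:290,100:360,::-1],None,fx=3,fy=3,interpolation=cv2.INTER_CUBIC))
P=cloud(c)
for lo,hi in((.048,.07),(.02,.035)):
    m=(P[...,2]>lo)&(P[...,2]<hi)&(P[...,0]>.57)&(P[...,0]<.72)&(abs(P[...,1]+.024)<.085)
    r=cv2.minAreaRect((P[m][:,:2]*1000).astype(np.float32));print(r, m.sum())
E
```

```text
time: 5.9
position: [0.4489, -0.156, 0.1022]
tool_rot: [-0.035, 0.999, -0.0, 0.0]
ft_force: [-0.0, -0.0, -0.1]
grip_width: 0.0609
t 5.9 pos [ 448.9 -156.   102.2] jaw 94.1 w 60.9 F [-0.  -0.  -0.1]
turn [-0.001  0.001  0.001] shift now [ 1.8  1.2 52.2] shift after turn [ 1.8  1.1 52.2]
((642.337646484375, -24.983261108398438), (62.388450622558594, 72.45960998535156), 81.18193817138672) 441
((643.7589721679688, -23.532325744628906), (134.17807006835938, 104.25859069824219), 80.73401641845703) 766
```

View pics/s3.png

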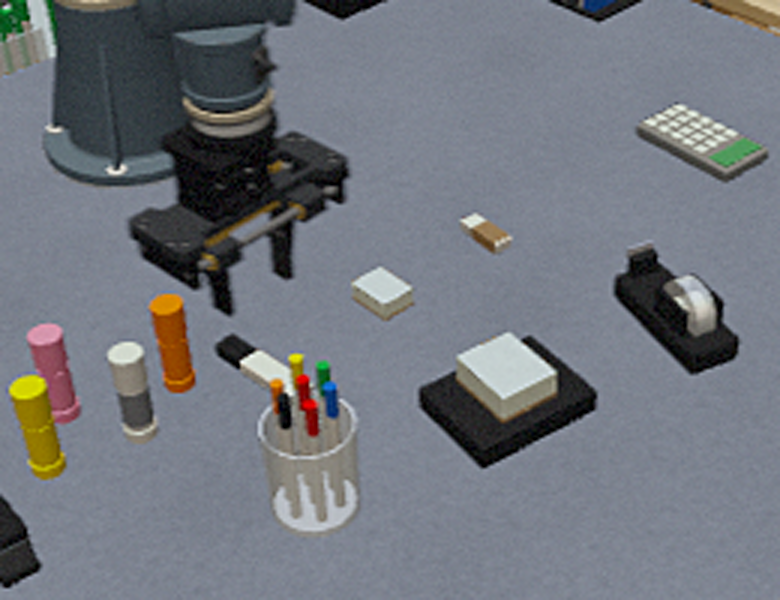

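The large block sits on the riser within about 2 mm and parallel to it. The gripper body would come close to the orange stick at (172,345) if I grasped the highlighter at its centre. I'll grasp it 18 mm further along the barrel, away from that stick.

```bash
python3 -m inch '[{"ax":0,"ay":0,"az":0,"dx":-18,"dy":0.5,"dz":0,"gripper":65},{"ax":0,"ay":0,"az":0,"dx":0,"dy":0,"dz":30,"gripper":65},{"ax":0,"ay":0,"az":0,"dx":0,"dy":0,"dz":30,"gripper":65},{"ax":0,"ay":0,"az":0,"dx":0,"dy":0,"dz":20,"gripper":65},{"ax":0,"ay":0,"az":0,"dx":0,"dy":0,"dz":0,"gripper":65},{"ax":0,"ay":0,"az":0,"dx":0,"dy":0,"dz":0,"gripper":65}]'; python3 go.py 465.5 -154 3.5 94
```

```text
time: 6.55
position: [0.468, -0.1534, 0.0219]
tool_rot: [-0.035, 0.999, 0.0, -0.0]
ft_force: [0.8, -0.1, 0.4]
grip_width: 0.0567
t 6.5 pos [ 468.  -153.4   21.9] jaw 94.0 w 56.7 F [ 0.8 -0.1  0.4]
turn [ 0. -0.  0.] shift now [ 2.5 -0.4 18.4] shift after turn [ 2.5 -0.4 18.4]
```

```bash
python3 -m inch '[{"ax":0,"ay":0,"az":0,"dx":2,"dy":-0.5,"dz":12,"gripper":65},{"ax":0,"ay":0,"az":0,"dx":0,"dy":0,"dz":6,"gripper":65},{"ax":0,"ay":0,"az":0,"dx":0,"dy":0,"dz":0,"gripper":10},{"ax":0,"ay":0,"az":0,"dx":0,"dy":0,"dz":0,"gripper":10},{"ax":0,"ay":0,"az":0,"dx":0,"dy":0,"dz":0,"gripper":10},{"ax":0,"ay":0,"az":0,"dx":0,"dy":0,"dz":0,"gripper":10},{"ax":0,"ay":0,"az":0,"dx":0,"dy":0,"dz":0,"gripper":10}]' 15; python3 go.py 546.8 -27.9 80 -8.5
```

```text
time: 7.25
position: [0.466, -0.1542, 0.0042]
tool_rot: [-0.035, 0.999, -0.0, 0.0]
ft_force: [0.1, 0.3, 2.1]
grip_width: 0.0259
t 7.2 pos [ 466.  -154.2    4.2] jaw 94.0 w 25.9 F [0.1 0.3 2.1]
turn [0.000e+00 1.000e-03 1.789e+00] shift now [-89.5 120.3 -75.8] shift after turn [136.8  61.2 -75.8]
```

```bash
python3 -m inch '[{"ax":0,"ay":0,"az":0,"dx":0,"dy":0,"dz":-38,"gripper":10},{"ax":0,"ay":0,"az":0,"dx":0,"dy":0,"dz":-38,"gripper":10},{"ax":0,"ay":0,"az":0,"dx":-22,"dy":30,"dz":0,"gripper":10},{"ax":0,"ay":0,"az":0,"dx":-22,"dy":30,"dz":0,"gripper":10},{"ax":0,"ay":0,"az":0,"dx":-22,"dy":30,"dz":0,"gripper":10},{"ax":0,"ay":0,"az":0,"dx":-22,"dy":30,"dz":0,"gripper":10},{"ax":0,"ay":0,"az":0.1376,"dx":0,"dy":0,"dz":0,"gripper":10},{"ax":0,"ay":0,"az":0.1376,"dx":0,"dy":0,"dz":0,"gripper":10}]'; python3 -m inch '[{"ax":0,"ay":0,"az":0.1376,"dx":0,"dy":0,"dz":0,"gripper":10},{"ax":0,"ay":0,"az":0.1376,"dx":0,"dy":0,"dz":0,"gripper":10},{"ax":0,"ay":0,"az":0.1376,"dx":0,"dy":0,"dz":0,"gripper":10},{"ax":0,"ay":0,"az":0.1376,"dx":0,"dy":0,"dz":0,"gripper":10},{"ax":0,"ay":0,"az":0.1376,"dx":0,"dy":0,"dz":0,"gripper":10},{"ax":0,"ay":0,"az":0.1376,"dx":0,"dy":0,"dz":0,"gripper":10},{"ax":0,"ay":0,"az":0.1376,"dx":0,"dy":0,"dz":0,"gripper":10},{"ax":0,"ay":0,"az":0.1376,"dx":0,"dy":0,"dz":0,"gripper":10}]';python3 -m inch '[{"ax":0,"ay":0,"az":0.1376,"dx":0,"dy":0,"dz":0,"gripper":10},{"ax":0,"ay":0,"az":0.1376,"dx":0,"dy":0,"dz":0,"gripper":10},{"ax":0,"ay":0,"az":0.1376,"dx":0,"dy":0,"dz":0,"gripper":10},{"ax":0,"ay":0,"az":0,"dx":0,"dy":0,"dz":0,"gripper":10}]'; python3 go.py 546.8 -27.9 30 -8.5
python3 - <<'E'
from rig import robot, optics
import cv2,numpy as np
c=optics.camera("scene")
cv2.imwrite('pics/s4.png',cv2.resize(c['img'][90:290,100:360,::-1],None,fx=3,fy=3,interpolation=cv2.INTER_CUBIC))
E
```

```text
time: 8.05
position: [0.5455, -0.0267, 0.0798]
tool_rot: [0.104, 0.995, -0.0, 0.0]
ft_force: [0.0, 0.1, -0.1]
grip_width: 0.0262
time: 8.85
position: [0.5449, -0.0281, 0.0798]
tool_rot: [0.61, 0.793, -0.0, -0.0]
ft_force: [-0.7, 0.6, -0.6]
grip_width: 0.0259
time: 9.25
position: [0.545, -0.0282, 0.0798]
tool_rot: [0.757, 0.653, -0.0, -0.0]
ft_force: [0.4, -0.4, -0.6]
grip_width: 0.0261
t 9.2 pos [545.  -28.2  79.8] jaw -8.5 w 26.1 F [ 0.4 -0.4 -0.6]
turn [-0.    -0.     0.001] shift now [ 0.5  1.8 49.8] shift after turn [ 0.5  1.7 49.8]
```

View pics/s4.png

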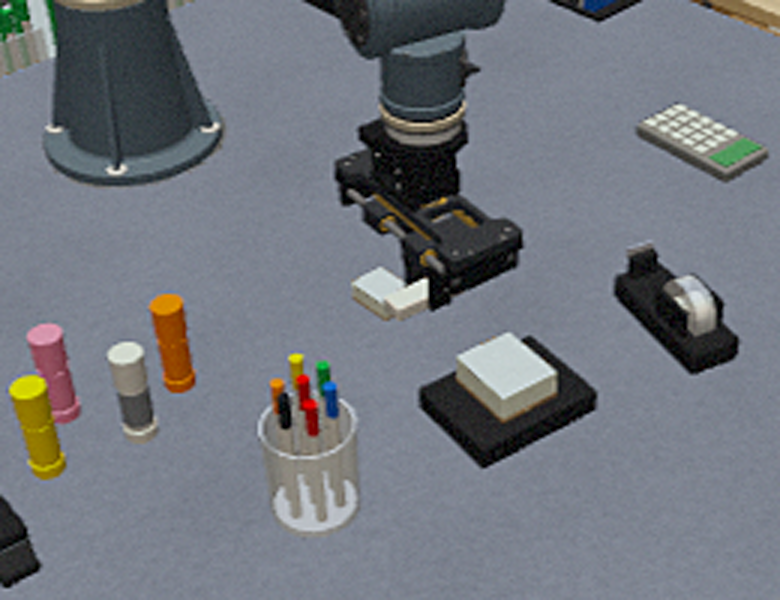

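The highlighter is held level, parallel to the riser front. Lower and release it.

```bash
python3 -m inch '[{"ax":0,"ay":0,"az":0,"dx":0.5,"dy":1.5,"dz":30,"gripper":10},{"ax":0,"ay":0,"az":0,"dx":0,"dy":0,"dz":30,"gripper":10},{"ax":0,"ay":0,"az":0,"dx":0,"dy":0,"dz":10,"gripper":10},{"ax":0,"ay":0,"az":0,"dx":0,"dy":0,"dz":4,"gripper":10},{"ax":0,"ay":0,"az":0,"dx":0,"dy":0,"dz":0,"gripper":10},{"ax":0,"ay":0,"az":0,"dx":0,"dy":0,"dz":0,"gripper":10}]'; python3 go.py 546.8 -27.9 4.5 -8.5
```

```text
time: 9.9
position: [0.5475, -0.0281, 0.0068]
tool_rot: [0.757, 0.653, 0.0, 0.001]
ft_force: [0.3, -0.2, -0.2]
grip_width: 0.0261
t 9.9 pos [547.5 -28.1   6.8] jaw -8.4 w 26.1 F [ 0.3 -0.2 -0.2]
turn [0.002 0.    0.001] shift now [ 0.1 -0.7  2.3] shift after turn [ 0.1 -0.7  2.3]
```

```bash
python3 -m inch '[{"ax":0,"ay":0,"az":0,"dx":0,"dy":-0.5,"dz":2,"gripper":10},{"ax":0,"ay":0,"az":0,"dx":0,"dy":0,"dz":0,"gripper":10},{"ax":0,"ay":0,"az":0,"dx":0,"dy":0,"dz":0,"gripper":50},{"ax":0,"ay":0,"az":0,"dx":0,"dy":0,"dz":0,"gripper":50},{"ax":0,"ay":0,"az":0,"dx":0,"dy":0,"dz":0,"gripper":50},{"ax":0,"ay":0,"az":0,"dx":0,"dy":0,"dz":-25,"gripper":50},{"ax":0,"ay":0,"az":0,"dx":0,"dy":0,"dz":-40,"gripper":50},{"ax":0,"ay":0,"az":0,"dx":0,"dy":0,"dz":-20,"gripper":80}]'; python3 go.py 440.5 149 90 -5.5
```

```text
time: 10.7
position: [0.5473, -0.0281, 0.0911]
tool_rot: [0.757, 0.653, 0.001, 0.001]
ft_force: [0.9, -1.2, 0.5]
grip_width: 0.0463
t 10.7 pos [547.3 -28.1  91.1] jaw -8.5 w 46.3 F [ 0.9 -1.2  0.5]
turn [ 0.003  0.    -0.052] shift now [ 159.5 -131.7    0.7] shift after turn [ 166.1 -123.3    1.1]
```

```bash
python3 -m inch '[{"ax":0,"ay":0,"az":-0.052,"dx":0,"dy":0,"dz":0,"gripper":100},{"ax":0,"ay":0,"az":0,"dx":33,"dy":-24.5,"dz":0,"gripper":100},{"ax":0,"ay":0,"az":0,"dx":33,"dy":-24.5,"dz":0,"gripper":100},{"ax":0,"ay":0,"az":0,"dx":33,"dy":-24.5,"dz":0,"gripper":100},{"ax":0,"ay":0,"az":0,"dx":33,"dy":-24.5,"dz":0,"gripper":100},{"ax":0,"ay":0,"az":0,"dx":33,"dy":-24.5,"dz":0,"gripper":100},{"ax":0,"ay":0,"az":0,"dx":0,"dy":0,"dz":20,"gripper":100},{"ax":0,"ay":0,"az":0,"dx":0,"dy":0,"dz":0,"gripper":100}]'; python3 go.py 440.5 149 3 -5.5
python3 - <<'E'
from rig import robot, optics
import cv2,numpy as np
from h import *
c=optics.camera("top");np.savez('pics/tp5.npz',**c)
cv2.imwrite('pics/t5.png',cv2.resize(c['img'][110:260,130:390,::-1],None,fx=3,fy=3,interpolation=cv2.INTER_CUBIC))
c=optics.camera("scene");np.savez('pics/sc5.npz',**c);P=cloud(c)
m=(P[...,2]>.008)&(P[...,2]<.03)&(P[...,0]>.50)&(P[...,0]<.582)&(P[...,1]<.07)&(P[...,1]>-.1)
print(cv2.minAreaRect((P[m][:,:2]*1000).astype(np.float32)),m.sum())
E
```

```text
time: 11.5
position: [0.4382, 0.149, 0.0678]
tool_rot: [0.739, 0.673, -0.001, -0.001]
ft_force: [0.1, -0.3, -0.3]
grip_width: 0.0866
t 11.5 pos [438.2 149.   67.8] jaw -5.3 w 86.6 F [ 0.1 -0.3 -0.3]
turn [-0.003  0.001  0.003] shift now [ 0.2  2.5 64.8] shift after turn [ 0.2  2.3 64.8]
((549.4752197265625, -11.72830581665039), (115.73933410644531, 29.715158462524414), 80.80987548828125) 291
```

View pics/t5.png

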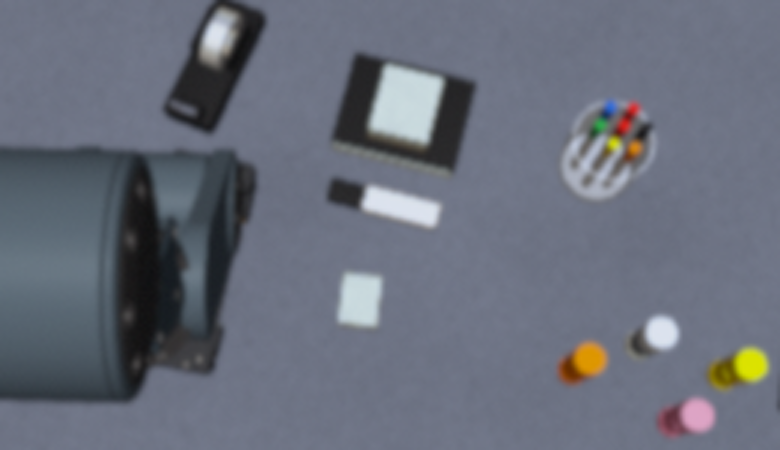

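The highlighter is within 2 mm of its target and parallel. Now the eraser.

```bash
python3 -m inch '[{"ax":0,"ay":0,"az":0,"dx":0,"dy":2,"dz":30,"gripper":100},{"ax":0,"ay":0,"az":0,"dx":0,"dy":0,"dz":22,"gripper":100},{"ax":0,"ay":0,"az":0,"dx":0,"dy":0,"dz":11,"gripper":100},{"ax":0,"ay":0,"az":0,"dx":0,"dy":0,"dz":0,"gripper":100},{"ax":0,"ay":0,"az":0,"dx":0,"dy":0,"dz":0,"gripper":60},{"ax":0,"ay":0,"az":0,"dx":0,"dy":0,"dz":0,"gripper":50},{"ax":0,"ay":0,"az":0,"dx":0,"dy":0,"dz":0,"gripper":50},{"ax":0,"ay":0,"az":0,"dx":0,"dy":0,"dz":0,"gripper":50}]' 15; python3 go.py 660 92.7 90 -8.5
```

```text
time: 12.4
position: [0.4425, 0.1479, 0.0065]
tool_rot: [0.74, 0.672, 0.001, 0.0]
ft_force: [0.1, -0.6, -0.1]
grip_width: 0.0625
t 12.4 pos [442.5 147.9   6.5] jaw -5.5 w 62.5 F [ 0.1 -0.6 -0.1]
turn [ 0.001 -0.     0.053] shift now [-34.2 221.9 -83.2] shift after turn [-22.5 223.2 -83.5]
```

```bash
python3 -m inch '[{"ax":0,"ay":0,"az":0,"dx":0,"dy":0,"dz":2,"gripper":50},{"ax":0,"ay":0,"az":0,"dx":0,"dy":0,"dz":0,"gripper":50},{"ax":0,"ay":0,"az":0,"dx":0,"dy":0,"dz":0,"gripper":50}]' 15; python3 go.py 660 92.7 90 -8.5
```

```text
time: 12.7
position: [0.4425, 0.148, 0.0051]
tool_rot: [0.74, 0.673, 0.001, 0.001]
ft_force: [-0.9, -0.1, 10.7]
grip_width: 0.0601
t 12.7 pos [442.5 148.    5.1] jaw -5.5 w 60.1 F [-0.9 -0.1 10.7]
turn [ 0.002 -0.     0.053] shift now [-34.3 221.9 -84.6] shift after turn [-22.5 223.3 -84.9]
```

```bash
python3 -m inch '[{"ax":0,"ay":0,"az":0,"dx":0,"dy":0,"dz":-43,"gripper":50},{"ax":0,"ay":0,"az":0.053,"dx":0,"dy":0,"dz":-42,"gripper":50},{"ax":0,"ay":0,"az":0,"dx":-4.5,"dy":37,"dz":0,"gripper":50},{"ax":0,"ay":0,"az":0,"dx":-4.5,"dy":37,"dz":0,"gripper":50},{"ax":0,"ay":0,"az":0,"dx":-4.5,"dy":37,"dz":0,"gripper":50},{"ax":0,"ay":0,"az":0,"dx":-4.5,"dy":37,"dz":0,"gripper":50},{"ax":0,"ay":0,"az":0,"dx":-4.5,"dy":37,"dz":0,"gripper":50},{"ax":0,"ay":0,"az":0,"dx":0,"dy":38,"dz":0,"gripper":50}]'; python3 go.py 660 92.7 30 -8.5
python3 - <<'E'
from rig import robot, optics
import cv2,numpy as np
c=optics.camera("scene")
cv2.imwrite('pics/s6.png',cv2.resize(c['img'][70:270,180:440,::-1],None,fx=3,fy=3,interpolation=cv2.INTER_CUBIC))
E
```

```text
time: 13.5
position: [0.66, 0.0918, 0.0888]
tool_rot: [0.758, 0.652, -0.0, -0.0]
ft_force: [1.7, -0.2, 0.5]
grip_width: 0.0598
t 13.5 pos [660.   91.8  88.8] jaw -8.6 w 59.8 F [ 1.7 -0.2  0.5]
turn [-0.001  0.    -0.001] shift now [ 0.9 -0.1 58.8] shift after turn [ 0.9 -0.2 58.8]
```

View pics/s6.png

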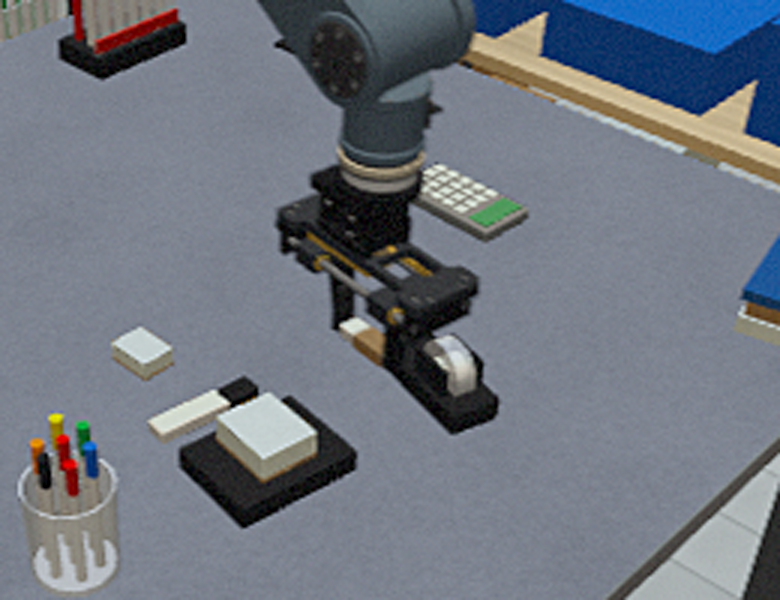

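```bash
python3 -m inch '[{"ax":0,"ay":0,"az":0,"dx":1,"dy":0,"dz":30,"gripper":50},{"ax":0,"ay":0,"az":0,"dx":0,"dy":0,"dz":30,"gripper":50},{"ax":0,"ay":0,"az":0,"dx":0,"dy":0,"dz":15,"gripper":50},{"ax":0,"ay":0,"az":0,"dx":0,"dy":0,"dz":7,"gripper":50},{"ax":0,"ay":0,"az":0,"dx":0,"dy":0,"dz":0,"gripper":50},{"ax":0,"ay":0,"az":0,"dx":0,"dy":0,"dz":0,"gripper":50}]'; python3 go.py 660 92.7 5 -8.5
```

```text
time: 14.15
position: [0.6603, 0.0936, 0.0079]
tool_rot: [0.758, 0.653, 0.001, 0.001]
ft_force: [-0.4, -0.4, 0.3]
grip_width: 0.0598
t 14.2 pos [660.3  93.6   7.9] jaw -8.5 w 59.8 F [-0.4 -0.4  0.3]
turn [ 0.002 -0.    -0.   ] shift now [-1.  -0.2  2.9] shift after turn [-1.  -0.2  2.9]
```

```bash
python3 -m inch '[{"ax":0,"ay":0,"az":0,"dx":0,"dy":0,"dz":2.5,"gripper":50},{"ax":0,"ay":0,"az":0,"dx":0,"dy":0,"dz":0,"gripper":50},{"ax":0,"ay":0,"az":0,"dx":0,"dy":0,"dz":0,"gripper":95},{"ax":0,"ay":0,"az":0,"dx":0,"dy":0,"dz":0,"gripper":95},{"ax":0,"ay":0,"az":0,"dx":0,"dy":0,"dz":0,"gripper":95},{"ax":0,"ay":0,"az":0,"dx":0,"dy":0,"dz":-30,"gripper":95},{"ax":0,"ay":0,"az":0,"dx":0,"dy":0,"dz":-40,"gripper":95},{"ax":0,"ay":0,"az":0,"dx":0,"dy":0,"dz":-45,"gripper":95}]'; python3 go.py 442 0 120 -3
```

```text
time: 14.95
position: [0.6583, 0.0935, 0.1192]
tool_rot: [0.758, 0.653, -0.001, -0.001]
ft_force: [1.6, -0.7, -0.4]
grip_width: 0.0822
t 14.9 pos [658.3  93.5 119.2] jaw -8.5 w 82.2 F [ 1.6 -0.7 -0.4]
turn [-0.003  0.    -0.097] shift now [-1.246e+02 -2.000e+02 -1.000e-01] shift after turn [-104.7 -211.1   -0.8]
```

```bash
python3 -m inch '[{"ax":0,"ay":0,"az":-0.1,"dx":0,"dy":0,"dz":0,"gripper":95},{"ax":0,"ay":0,"az":0,"dx":-17.5,"dy":-35,"dz":0,"gripper":95},{"ax":0,"ay":0,"az":0,"dx":-17.5,"dy":-35,"dz":0,"gripper":95},{"ax":0,"ay":0,"az":0,"dx":-17.5,"dy":-35,"dz":0,"gripper":95},{"ax":0,"ay":0,"az":0,"dx":-17.5,"dy":-35,"dz":0,"gripper":90},{"ax":0,"ay":0,"az":0,"dx":-17.5,"dy":-35,"dz":0,"gripper":90},{"ax":0,"ay":0,"az":0,"dx":-17.5,"dy":-35,"dz":0,"gripper":90},{"ax":0,"ay":0,"az":0,"dx":0,"dy":0,"dz":30,"gripper":90}]'; python3 go.py 444 -1 4 -2.5;  python3 - <<'E'
from rig import robot, optics
import cv2,numpy as np
from h import *
c=optics.camera("scene");np.savez('pics/sc7.npz',**c);P=cloud(c)
cv2.imwrite('pics/s7.png',cv2.resize(c['img'][90:290,140:400,::-1],None,fx=3,fy=3,interpolation=cv2.INTER_CUBIC))
m=(P[...,2]>.007)&(P[...,2]<.03)&(P[...,0]>.61)&(P[...,0]<.71)&(P[...,1]<.125)&(P[...,1]>.065)
print(cv2.minAreaRect((P[m][:,:2]*1000).astype(np.float32)),m.sum())
E
```

```text
time: 15.75
position: [0.4411, -0.0017, 0.0916]
tool_rot: [0.725, 0.689, 0.0, 0.0]
ft_force: [0.7, -0.7, -1.0]
grip_width: 0.0785
t 15.8 pos [441.1  -1.7  91.6] jaw -2.9 w 78.5 F [ 0.7 -0.7 -1. ]
turn [ 0.001  0.001 -0.007] shift now [ 0.9  2.8 87.6] shift after turn [ 0.8  2.9 87.6]
((660.6726684570312, 96.99964141845703), (26.493192672729492, 61.09519958496094), 81.24285888671875) 146
```

View pics/s7.png

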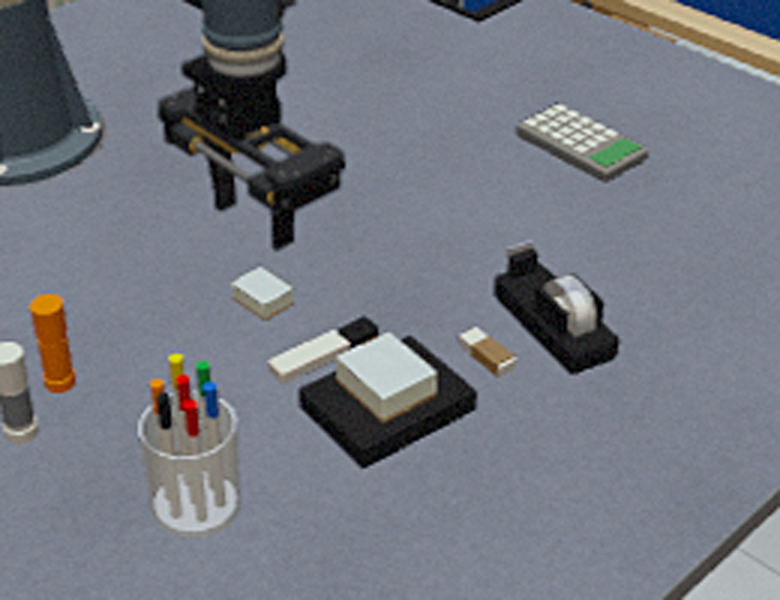

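The eraser lies at (488,350), about 120 mm along the riser's y, which is correct. Now down to the small block.

```bash
python3 -m inch '[{"ax":0,"ay":0,"az":0,"dx":1,"dy":3,"dz":30,"gripper":90},{"ax":0,"ay":0,"az":0,"dx":0,"dy":0,"dz":30,"gripper":90},{"ax":0,"ay":0,"az":0,"dx":0,"dy":0,"dz":18,"gripper":90},{"ax":0,"ay":0,"az":0,"dx":0,"dy":0,"dz":7,"gripper":90},{"ax":0,"ay":0,"az":0,"dx":0,"dy":0,"dz":0,"gripper":90},{"ax":0,"ay":0,"az":0,"dx":0,"dy":0,"dz":0,"gripper":90}]' 15; python3 go.py 444 -1 4 -2.5
```

```text
time: 16.4
position: [0.4483, -0.0003, 0.0049]
tool_rot: [0.724, 0.69, 0.0, 0.001]
ft_force: [-0.5, -0.2, -0.4]
grip_width: 0.0781
t 16.4 pos [ 4.483e+02 -3.000e-01  4.900e+00] jaw -2.8 w 78.1 F [-0.5 -0.2 -0.4]
turn [ 0.001  0.    -0.005] shift now [-0.9 -4.3  0.9] shift after turn [-0.9 -4.3  0.9]
```

```bash
python3 -m inch '[{"ax":0,"ay":0,"az":0,"dx":-0.5,"dy":-4,"dz":0,"gripper":90},{"ax":0,"ay":0,"az":0,"dx":0,"dy":0,"dz":0,"gripper":40},{"ax":0,"ay":0,"az":0,"dx":0,"dy":0,"dz":0,"gripper":40},{"ax":0,"ay":0,"az":0,"dx":0,"dy":0,"dz":0,"gripper":40},{"ax":0,"ay":0,"az":0,"dx":0,"dy":0,"dz":0,"gripper":40},{"ax":0,"ay":0,"az":0,"dx":0,"dy":0,"dz":0,"gripper":40},{"ax":0,"ay":0,"az":0,"dx":0,"dy":0,"dz":-30,"gripper":40},{"ax":0,"ay":0,"az":0,"dx":0,"dy":0,"dz":-40,"gripper":40}]' 15; python3 go.py 642 -24.5 120 -8.6
```

```text
time: 17.2
position: [0.4421, -0.0003, 0.0736]
tool_rot: [0.724, 0.69, -0.001, -0.002]
ft_force: [1.1, -0.7, -1.0]
grip_width: 0.0504
t 17.2 pos [ 4.421e+02 -3.000e-01  7.360e+01] jaw -2.8 w 50.4 F [ 1.1 -0.7 -1. ]
turn [-0.005 -0.001  0.101] shift now [-14.4 200.6 -47.6] shift after turn [  5.9 201.3 -46.4]
```

```bash
python3 -m inch '[{"ax":0,"ay":0,"az":0,"dx":0,"dy":0,"dz":-44,"gripper":40},{"ax":0,"ay":0,"az":0.101,"dx":0,"dy":0,"dz":0,"gripper":40},{"ax":0,"ay":0,"az":0,"dx":1,"dy":40,"dz":0,"gripper":40},{"ax":0,"ay":0,"az":0,"dx":1,"dy":40,"dz":0,"gripper":40},{"ax":0,"ay":0,"az":0,"dx":1,"dy":40,"dz":0,"gripper":40},{"ax":0,"ay":0,"az":0,"dx":1,"dy":40,"dz":0,"gripper":40},{"ax":0,"ay":0,"az":0,"dx":1,"dy":40,"dz":0,"gripper":40},{"ax":0,"ay":0,"az":0,"dx":0,"dy":0,"dz":0,"gripper":40}]'; python3 go.py 642 -24.5 60 -8.6
python3 - <<'E'
from rig import robot, optics
import cv2,numpy as np
c=optics.camera("scene")
cv2.imwrite('pics/s8.png',cv2.resize(c['img'][90:290,140:400,::-1],None,fx=3,fy=3,interpolation=cv2.INTER_CUBIC))
E
```

```text
time: 18.0
position: [0.6482, -0.0269, 0.1186]
tool_rot: [0.758, 0.652, 0.002, 0.003]
ft_force: [0.1, -0.4, 0.0]
grip_width: 0.0498
t 18.0 pos [648.2 -26.9 118.6] jaw -8.6 w 49.8 F [ 0.1 -0.4  0. ]
turn [ 0.008  0.    -0.   ] shift now [ 1.4 -7.  58.5] shift after turn [ 1.4 -6.5 58.6]
```

View pics/s8.png

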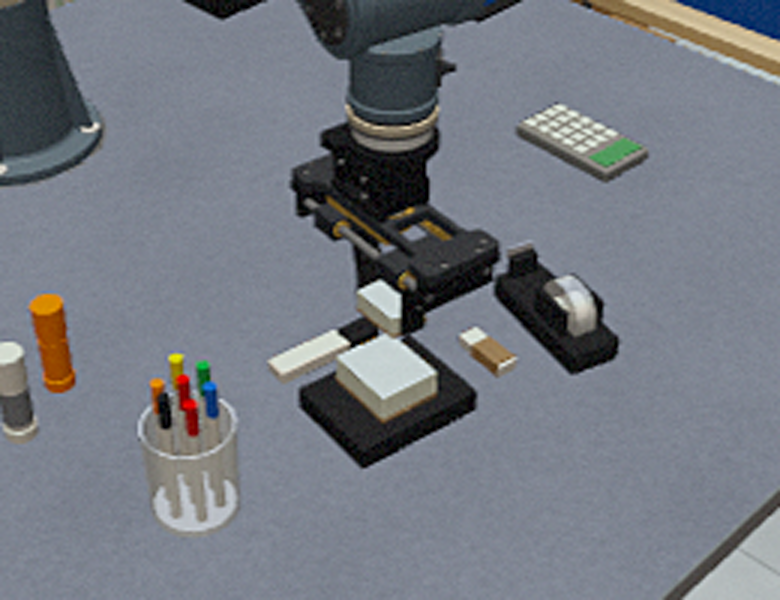

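The small block is held level above the stack. I'll take a settled reading, then lower it.

```bash
python3 -m inch '[{"ax":0,"ay":0,"az":0,"dx":0,"dy":0,"dz":20,"gripper":40},{"ax":0,"ay":0,"az":0,"dx":0,"dy":0,"dz":20,"gripper":40},{"ax":0,"ay":0,"az":0,"dx":0,"dy":0,"dz":0,"gripper":40},{"ax":0,"ay":0,"az":0,"dx":0,"dy":0,"dz":0,"gripper":40}]'; python3 go.py 642 -24.5 60 -8.6
```

```text
time: 18.45
position: [0.6405, -0.025, 0.078]
tool_rot: [0.758, 0.652, -0.001, -0.001]
ft_force: [-1.3, -0.4, 0.7]
grip_width: 0.0503
t 18.4 pos [640.5 -25.   78. ] jaw -8.6 w 50.3 F [-1.3 -0.4  0.7]
turn [-0.003 -0.     0.   ] shift now [ 0.8  1.5 18. ] shift after turn [ 0.8  1.4 18. ]
```

```bash
python3 -m inch '[{"ax":0,"ay":0,"az":0,"dx":0.5,"dy":1,"dz":10,"gripper":40},{"ax":0,"ay":0,"az":0,"dx":0,"dy":0,"dz":5,"gripper":40},{"ax":0,"ay":0,"az":0,"dx":0,"dy":0,"dz":0,"gripper":40},{"ax":0,"ay":0,"az":0,"dx":0,"dy":0,"dz":0,"gripper":40},{"ax":0,"ay":0,"az":0,"dx":0,"dy":0,"dz":0,"gripper":40}]'; python3 go.py 642 -24.5 60 -8.6
```

```text
time: 18.95
position: [0.6434, -0.0251, 0.0637]
tool_rot: [0.758, 0.652, 0.0, 0.0]
ft_force: [0.3, 0.1, 0.3]
grip_width: 0.05
t 18.9 pos [643.4 -25.1  63.7] jaw -8.6 w 50.0 F [0.3 0.1 0.3]
turn [0.001 0.    0.   ] shift now [ 0.4 -1.5  3.7] shift after turn [ 0.4 -1.5  3.7]
```

```bash
python3 -m inch '[{"ax":0,"ay":0,"az":0,"dx":0,"dy":-1,"dz":2.5,"gripper":40},{"ax":0,"ay":0,"az":0,"dx":0,"dy":0,"dz":0,"gripper":40},{"ax":0,"ay":0,"az":0,"dx":0,"dy":0,"dz":0,"gripper":80},{"ax":0,"ay":0,"az":0,"dx":0,"dy":0,"dz":0,"gripper":80},{"ax":0,"ay":0,"az":0,"dx":0,"dy":0,"dz":0,"gripper":80},{"ax":0,"ay":0,"az":0,"dx":0,"dy":0,"dz":-30,"gripper":80},{"ax":0,"ay":0,"az":0,"dx":0,"dy":0,"dz":-45,"gripper":80},{"ax":0,"ay":0,"az":0,"dx":0,"dy":0,"dz":-45,"gripper":80}]'; python3 go.py 431.5 -282 180 -8.6
```

```text
time: 19.75
position: [0.6415, -0.0248, 0.1814]
tool_rot: [0.758, 0.652, -0.001, -0.001]
ft_force: [0.3, -0.8, -0.5]
grip_width: 0.0691
t 19.8 pos [641.5 -24.8 181.4] jaw -8.6 w 69.1 F [ 0.3 -0.8 -0.5]
turn [-0.002 -0.     0.   ] shift now [-285.6 -169.3    1.7] shift after turn [-285.7 -169.2    1.4]
```

```bash
python3 -m inch '[{"ax":0,"ay":0,"az":0,"dx":-35.7,"dy":-21,"dz":0,"gripper":80},{"ax":0,"ay":0,"az":0,"dx":-35.7,"dy":-21,"dz":0,"gripper":80},{"ax":0,"ay":0,"az":0,"dx":-35.7,"dy":-21,"dz":0,"gripper":75},{"ax":0,"ay":0,"az":0,"dx":-35.7,"dy":-21,"dz":0,"gripper":75},{"ax":0,"ay":0,"az":0,"dx":-35.7,"dy":-21,"dz":0,"gripper":75},{"ax":0,"ay":0,"az":0,"dx":-35.7,"dy":-21,"dz":0,"gripper":75},{"ax":0,"ay":0,"az":0,"dx":-35.7,"dy":-21,"dz":0,"gripper":75},{"ax":0,"ay":0,"az":0,"dx":-35.7,"dy":-21,"dz":0,"gripper":75}]' 15;python3 -m inch '[{"ax":0,"ay":0,"az":0,"dx":0,"dy":0,"dz":30,"gripper":75},{"ax":0,"ay":0,"az":0,"dx":0,"dy":0,"dz":0,"gripper":75}]'; python3 go.py 431.5 -282 60 -8.6
python3 - <<'E'
from rig import robot, optics
import cv2,numpy as np
from h import *
c=optics.camera("scene");np.savez('pics/sc9.npz',**c);P=cloud(c)
cv2.imwrite('pics/s9.png',cv2.resize(c['img'][90:290,60:320,::-1],None,fx=3,fy=3,interpolation=cv2.INTER_CUBIC))
for lo,hi in((.07,.09),(.045,.068)):
    m=(P[...,2]>lo)&(P[...,2]<hi)&(P[...,0]>.57)&(P[...,0]<.72)&(abs(P[...,1]+.024)<.085)
    print(cv2.minAreaRect((P[m][:,:2]*1000).astype(np.float32)), m.sum())
E
```

```text
time: 20.55
position: [0.4324, -0.2834, 0.1811]
tool_rot: [0.758, 0.652, 0.0, 0.0]
ft_force: [0.2, -0.6, -0.2]
grip_width: 0.0652
time: 20.75
position: [0.431, -0.2818, 0.1488]
tool_rot: [0.759, 0.651, -0.0, -0.003]
ft_force: [-0.8, -0.2, 0.0]
grip_width: 0.0656
t 20.8 pos [ 431.  -281.8  148.8] jaw -8.8 w 65.6 F [-0.8 -0.2  0. ]
turn [-0.005 -0.004 -0.003] shift now [-0.5  1.  88.8] shift after turn [-0.1  0.5 88.8]
((641.2758178710938, -22.855281829833984), (40.70963668823242, 56.30241775512695), 80.7806625366211) 219
((642.9613647460938, -26.25436019897461), (60.168304443359375, 73.92588806152344), 83.6361083984375) 310
```

View pics/s9.png

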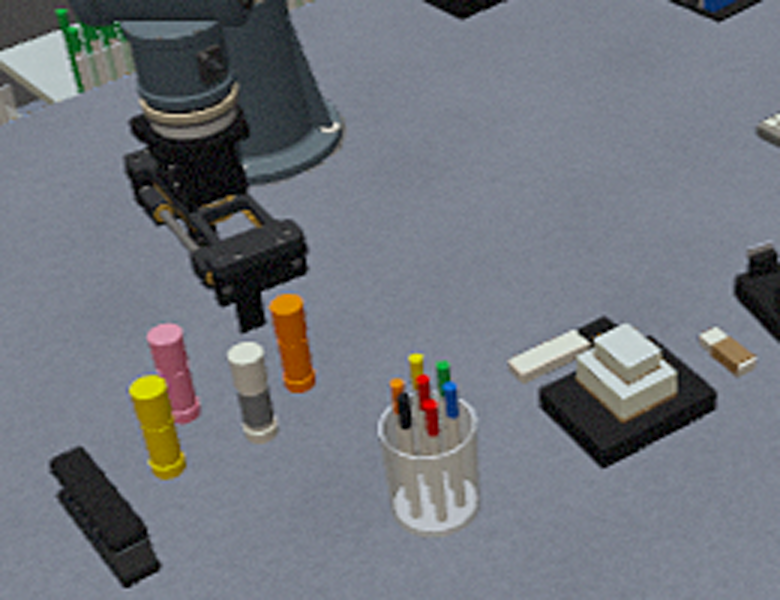

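The stack is built. Next is the white glue stick at (252,390): descend so the pads grip its cap.

```bash
python3 -m inch '[{"ax":0,"ay":0,"az":0,"dx":0,"dy":0,"dz":30,"gripper":75},{"ax":0,"ay":0,"az":0,"dx":0,"dy":0,"dz":30,"gripper":75},{"ax":0,"ay":0,"az":0,"dx":0,"dy":0,"dz":27,"gripper":75},{"ax":0,"ay":0,"az":0,"dx":0,"dy":0,"dz":0,"gripper":75},{"ax":0,"ay":0,"az":0,"dx":0,"dy":0,"dz":0,"gripper":75}]'; python3 go.py 431.5 -282 60 -8.6
```

```text
time: 21.3
position: [0.4343, -0.2818, 0.0645]
tool_rot: [0.758, 0.653, 0.0, 0.0]
ft_force: [-0.0, 0.4, -0.4]
grip_width: 0.0653
t 21.3 pos [ 434.3 -281.8   64.5] jaw -8.5 w 65.3 F [-0.   0.4 -0.4]
turn [0.    0.    0.002] shift now [-0.6 -2.7  4.5] shift after turn [-0.6 -2.7  4.5]
```

```bash
python3 -m inch '[{"ax":0,"ay":0,"az":0,"dx":-0.5,"dy":-2.5,"dz":4,"gripper":75},{"ax":0,"ay":0,"az":0,"dx":0,"dy":0,"dz":0,"gripper":75},{"ax":0,"ay":0,"az":0,"dx":0,"dy":0,"dz":0,"gripper":42},{"ax":0,"ay":0,"az":0,"dx":0,"dy":0,"dz":0,"gripper":35},{"ax":0,"ay":0,"az":0,"dx":0,"dy":0,"dz":0,"gripper":20},{"ax":0,"ay":0,"az":0,"dx":0,"dy":0,"dz":0,"gripper":20},{"ax":0,"ay":0,"az":0,"dx":0,"dy":0,"dz":0,"gripper":20},{"ax":0,"ay":0,"az":0,"dx":0,"dy":0,"dz":0,"gripper":20}]' 15; python3 go.py 625.8 -132.5 225 -8.6
```

```text
time: 22.1
position: [0.4309, -0.2824, 0.0598]
tool_rot: [0.758, 0.652, 0.0, -0.0]
ft_force: [-0.9, 0.4, 0.0]
grip_width: 0.0294
t 22.1 pos [ 430.9 -282.4   59.8] jaw -8.6 w 29.4 F [-0.9  0.4  0. ]
turn [-0. -0.  0.] shift now [ 177.3  170.4 -165.2] shift after turn [ 177.4  170.3 -165.2]
```

```bash
python3 -m inch '[{"ax":0,"ay":0,"az":0,"dx":0,"dy":0,"dz":-25,"gripper":20},{"ax":0,"ay":0,"az":0,"dx":0,"dy":0,"dz":-35,"gripper":20},{"ax":0,"ay":0,"az":0,"dx":0,"dy":0,"dz":-35,"gripper":20},{"ax":0,"ay":0,"az":0,"dx":0,"dy":0,"dz":-35,"gripper":20},{"ax":0,"ay":0,"az":0,"dx":0,"dy":0,"dz":-35,"gripper":20},{"ax":0,"ay":0,"az":0,"dx":0,"dy":0,"dz":0,"gripper":20}]'; python3 go.py 625.8 -132.5 225 -8.6;
python3 -m inch '[{"ax":0,"ay":0,"az":0,"dx":29.5,"dy":28.4,"dz":0,"gripper":20},{"ax":0,"ay":0,"az":0,"dx":29.5,"dy":28.4,"dz":0,"gripper":20},{"ax":0,"ay":0,"az":0,"dx":29.5,"dy":28.4,"dz":0,"gripper":20},{"ax":0,"ay":0,"az":0,"dx":29.5,"dy":28.4,"dz":0,"gripper":20},{"ax":0,"ay":0,"az":0,"dx":29.5,"dy":28.4,"dz":0,"gripper":20},{"ax":0,"ay":0,"az":0,"dx":29.5,"dy":28.4,"dz":0,"gripper":20},{"ax":0,"ay":0,"az":0,"dx":0,"dy":0,"dz":0,"gripper":20},{"ax":0,"ay":0,"az":0,"dx":0,"dy":0,"dz":0,"gripper":20}]'; python3 go.py 626.2 -132.8 62 -8.6
python3 - <<'E'
from rig import robot, optics
import cv2,numpy as np
c=optics.camera("scene")
cv2.imwrite('pics/s10.png',cv2.resize(c['img'][90:290,100:360,::-1],None,fx=3,fy=3,interpolation=cv2.INTER_CUBIC))
E
```

```text
time: 22.7
position: [0.4332, -0.2846, 0.2295]
tool_rot: [0.758, 0.652, 0.0, 0.005]
ft_force: [0.3, 0.5, 0.1]
grip_width: 0.0293
t 22.7 pos [ 433.2 -284.6  229.5] jaw -8.6 w 29.3 F [0.3 0.5 0.1]
turn [0.009 0.006 0.   ] shift now [179.1 167.7   4.8] shift after turn [179.2 167.7   4.5]
time: 23.5
position: [0.6253, -0.1317, 0.2231]
tool_rot: [0.757, 0.653, -0.001, -0.001]
ft_force: [-0.0, 0.0, -0.2]
grip_width: 0.0296
t 23.5 pos [ 625.3 -131.7  223.1] jaw -8.5 w 29.6 F [-0.   0.  -0.2]
turn [-0.003 -0.     0.002] shift now [ -0.9   1.6 161.1] shift after turn [ -0.9   1.1 161.1]
```

View pics/s10.png

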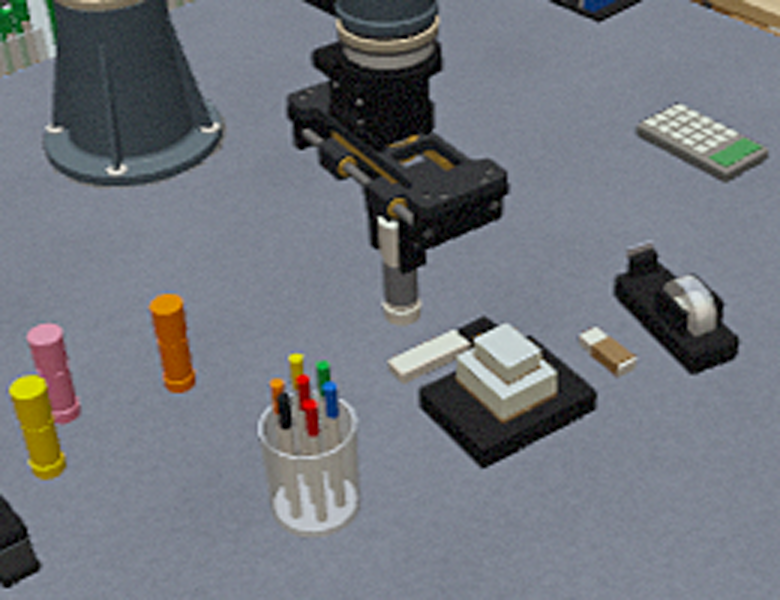

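The glue stick hangs upright at (400,265), between the pot and the riser. Lower it.

```bash
python3 -m inch '[{"ax":0,"ay":0,"az":0,"dx":-0.5,"dy":0.5,"dz":30,"gripper":20},{"ax":0,"ay":0,"az":0,"dx":0,"dy":0,"dz":30,"gripper":20},{"ax":0,"ay":0,"az":0,"dx":0,"dy":0,"dz":30,"gripper":20},{"ax":0,"ay":0,"az":0,"dx":0,"dy":0,"dz":30,"gripper":20},{"ax":0,"ay":0,"az":0,"dx":0,"dy":0,"dz":20,"gripper":20},{"ax":0,"ay":0,"az":0,"dx":0,"dy":0,"dz":10,"gripper":20},{"ax":0,"ay":0,"az":0,"dx":0,"dy":0,"dz":0,"gripper":20},{"ax":0,"ay":0,"az":0,"dx":0,"dy":0,"dz":0,"gripper":20}]'; python3 go.py 626.2 -132.8 60 -8.6
```

```text
time: 24.35
position: [0.6264, -0.1342, 0.0756]
tool_rot: [0.758, 0.652, 0.0, 0.001]
ft_force: [0.7, -0.1, -0.0]
grip_width: 0.029
t 24.4 pos [ 626.4 -134.2   75.6] jaw -8.6 w 29.0 F [ 0.7 -0.1 -0. ]
turn [ 0.001  0.    -0.001] shift now [ 1.3 -0.4 15.6] shift after turn [ 1.3 -0.4 15.6]
```

```bash
python3 -m inch '[{"ax":0,"ay":0,"az":0,"dx":1,"dy":0,"dz":9,"gripper":20},{"ax":0,"ay":0,"az":0,"dx":0,"dy":0,"dz":4,"gripper":20},{"ax":0,"ay":0,"az":0,"dx":0,"dy":0,"dz":2,"gripper":20},{"ax":0,"ay":0,"az":0,"dx":0,"dy":0,"dz":0,"gripper":20},{"ax":0,"ay":0,"az":0,"dx":0,"dy":0,"dz":0,"gripper":20},{"ax":0,"ay":0,"az":0,"dx":0,"dy":0,"dz":0,"gripper":20}]'; python3 go.py 626.2 -132.8 60 -8.6
```

```text
time: 24.95
position: [0.6264, -0.1323, 0.06]
tool_rot: [0.758, 0.652, 0.0, 0.0]
ft_force: [-0.5, -0.9, -0.2]
grip_width: 0.0295
t 24.9 pos [ 626.4 -132.3   60. ] jaw -8.6 w 29.5 F [-0.5 -0.9 -0.2]
turn [0. 0. 0.] shift now [-0.5 -0.2 -0. ] shift after turn [-0.5 -0.2 -0. ]
```

```bash
python3 -m inch '[{"ax":0,"ay":0,"az":0,"dx":0,"dy":0,"dz":0,"gripper":45},{"ax":0,"ay":0,"az":0,"dx":0,"dy":0,"dz":0,"gripper":65},{"ax":0,"ay":0,"az":0,"dx":0,"dy":0,"dz":0,"gripper":65},{"ax":0,"ay":0,"az":0,"dx":0,"dy":0,"dz":0,"gripper":65},{"ax":0,"ay":0,"az":0,"dx":0,"dy":0,"dz":-20,"gripper":65},{"ax":0,"ay":0,"az":0,"dx":0,"dy":0,"dz":-40,"gripper":65},{"ax":0,"ay":0,"az":0,"dx":0,"dy":0,"dz":-40,"gripper":65},{"ax":0,"ay":0,"az":0,"dx":0,"dy":0,"dz":-40,"gripper":65}]'; python3 -m inch '[{"ax":0,"ay":0,"az":0,"dx":0,"dy":-40,"dz":0,"gripper":65},{"ax":0,"ay":0,"az":0,"dx":0,"dy":-40,"dz":0,"gripper":65},{"ax":0,"ay":0,"az":0,"dx":0,"dy":-40,"dz":0,"gripper":65},{"ax":0,"ay":0,"az":0,"dx":-20,"dy":-40,"dz":0,"gripper":65},{"ax":0,"ay":0,"az":0,"dx":-30,"dy":-30,"dz":0,"gripper":65},{"ax":0,"ay":0,"az":0,"dx":-40,"dy":0,"dz":0,"gripper":65},{"ax":0,"ay":0,"az":0,"dx":-40,"dy":0,"dz":0,"gripper":65},{"ax":0,"ay":0,"az":0,"dx":0,"dy":0,"dz":0,"gripper":65}]'
python3 - <<'E'
from rig import robot, optics
import cv2,numpy as np
from h import *
a=np.radians(-8.7);ex=np.array([np.cos(a),np.sin(a)]);ey=np.array([-ex[1],ex[0]])
for n in("top","scene"):
    c=optics.camera(n);np.savez(f'pics/f_{n}.npz',**c);P=cloud(c)
    cv2.imwrite(f'pics/f_{n}.png',cv2.resize(c['img'][:,:,::-1],None,fx=1.5,fy=1.5,interpolation=cv2.INTER_CUBIC))
    def box(lo,hi,x0,x1,y0,y1):
        m=(P[...,2]>lo)&(P[...,2]<hi)&(P[...,0]>x0)&(P[...,0]<x1)&(P[...,1]<y1)&(P[...,1]>y0)
        if m.sum()<20: return None
        r=cv2.minAreaRect((P[m][:,:2]*1000).astype(np.float32));d=np.array(r[0])-[642.5,-24]
        return np.round(r[0]),np.round(r[1]),round(r[2],1),'riser frame',np.round([d@ex,d@ey],1),'z90 %.3f'%np.percentile(P[m][:,2],90)
    print(n)
    for k,v in dict(small=(.068,.09,.57,.72,-.1,.06),large=(.045,.066,.57,.72,-.1,.06),riser=(.018,.032,.575,.72,-.11,.06),glue=(.06,.11,.58,.67,-.18,-.09),eraser=(.007,.03,.61,.71,.065,.125),high=(.008,.03,.5,.58,-.1,.07),pot=(.02,.12,.55,.67,-.29,-.175),disp=(.02,.08,.57,.78,.125,.25),stap=(.01,.08,.35,.53,-.5,-.4),calc=(.008,.04,.38,.6,.38,.53)).items(): print(k,box(*v))
E
```

```text
time: 25.75
position: [0.6261, -0.1323, 0.2011]
tool_rot: [0.758, 0.652, -0.0, -0.0]
ft_force: [-0.2, -1.0, 0.7]
grip_width: 0.0564
time: 26.55
position: [0.4197, -0.2378, 0.2006]
tool_rot: [0.76, 0.65, -0.0, 0.003]
ft_force: [-0.1, 0.1, -0.3]
grip_width: 0.0564
top
small (array([640., -25.]), array([38., 52.]), 83.0, 'riser frame', array([-2.7, -1.3]), 'z90 0.080')
large (array([640., -26.]), array([60., 73.]), 81.3, 'riser frame', array([-1.7, -2.6]), 'z90 0.058')
riser (array([641., -25.]), array([130., 103.]), 81.5, 'riser frame', array([-1.4, -1.1]), 'z90 0.028')
glue (array([ 626., -133.]), array([28., 29.]), 15.6, 'riser frame', array([  -0., -110.]), 'z90 0.097')
eraser (array([659.,  96.]), array([26., 60.]), 82.8, 'riser frame', array([ -2.2, 121.3]), 'z90 0.017')
high (array([543., -37.]), array([68., 26.]), 79.8, 'riser frame', array([-96.1, -27.4]), 'z90 0.020')
pot (array([ 610., -226.]), array([78., 79.]), 50.4, 'riser frame', array([  -1.2, -204.3]), 'z90 0.099')
disp (array([674., 174.]), array([ 56., 140.]), 72.8, 'riser frame', array([  1.4, 200.8]), 'z90 0.061')
s
[... 568 characters left out ...]
.]), 34.1, 'riser frame', array([   1.7, -107.7]), 'z90 0.097')
eraser (array([660.,  97.]), array([26., 62.]), 80.7, 'riser frame', array([ -0.5, 122.1]), 'z90 0.017')
high (array([548., -12.]), array([117.,  31.]), 85.0, 'riser frame', array([-94.7,  -2.8]), 'z90 0.019')
pot (array([ 613., -225.]), array([78., 81.]), 35.8, 'riser frame', array([   1.6, -203. ]), 'z90 0.100')
disp (array([675., 176.]), array([ 57., 146.]), 71.5, 'riser frame', array([  2.3, 202.4]), 'z90 0.060')
stap (array([ 447., -443.]), array([ 33., 129.]), 86.0, 'riser frame', array([-130. , -443.5]), 'z90 0.054')
calc (array([492., 452.]), array([ 81., 144.]), 86.1, 'riser frame', array([-221.2,  447.3]), 'z90 0.022')
```

View pics/f_top.png

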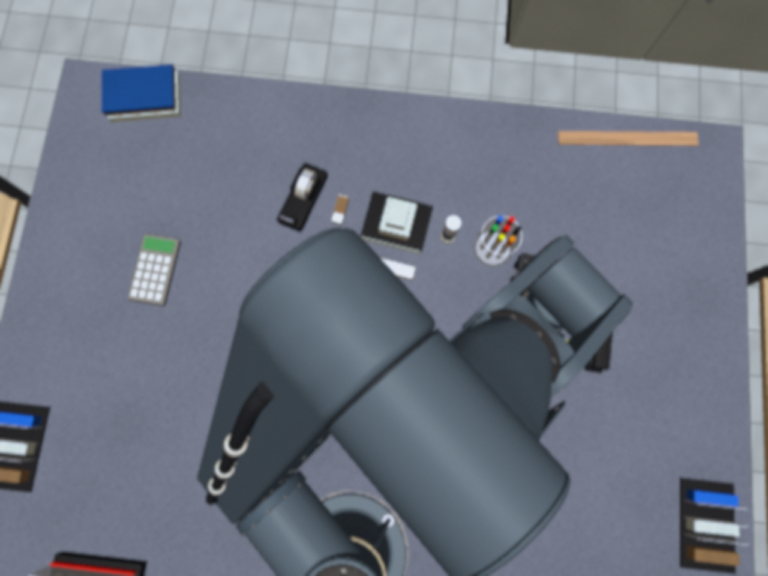

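View pics/f_scene.png

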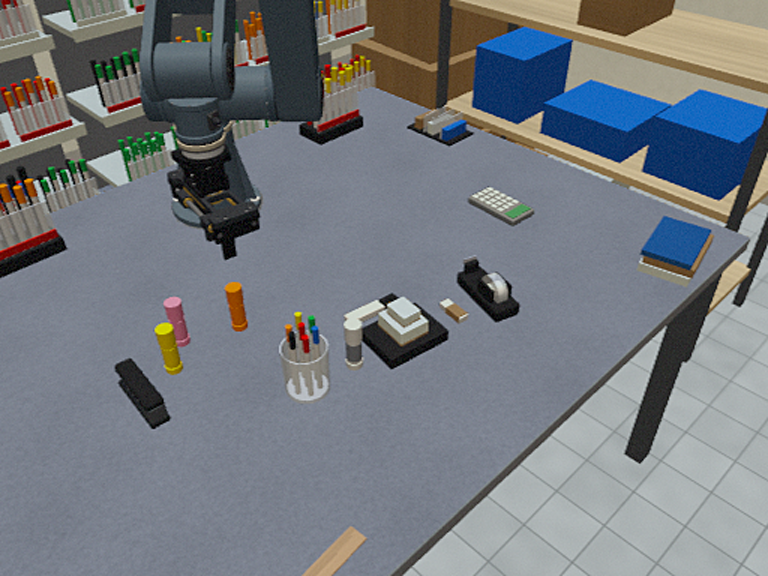

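Both views show everything in place, with the arm clear. The top camera's odd highlighter, stapler and calculator readings come from the arm hiding parts of them or from the crop box; the scene camera agrees with the plan. Handing in.

```bash
python3 -c "
from rig import robot
print(robot.hand_in())"
```

```text
the job is handed in; nothing more can be done
None
```

The display is built and handed in at about 27 s of the 131 s allowed. My last checks put everything within tolerance, but `hand_in()` gives no verdict.

I placed, in order, the large block, highlighter, eraser, small block and white glue stick. The table gives positions in the riser's frame from the last pictures, with the scene and top cameras agreeing to about 3 mm.

| Item | Measured | Allowed |
|---|---|---|
| Large block | within 3 mm of the riser's middle, under 1° off square | 13 mm |
| Small block | within 3 mm of the large block's middle, about 2° off square | 11 mm |
| Glue stick | upright, y about -109 mm, about 95 mm from the pot | 93–150 mm; 72–137 mm |
| Eraser | flat, y about +122 mm, about 79 mm from the dispenser | 93–150 mm; 62–137 mm |
| Highlighter | flat, centre 95 mm in front of the riser's centre, 3 mm sideways, parallel to within about 4° | 68–120 mm; 20 mm; 0.2 rad |

**Bystanders:** the stapler and calculator read within about 3 mm of their starting places in the scene camera, within measuring error.

**Readings that disagreed:** the final top-camera figures for the highlighter, stapler and calculator were wrong. The arm hid part of the highlighter and stapler, and the calculator's outline came out too large. I relied on the scene camera for all three.

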